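# Pack the sampling kit case

### The arm

A 6-joint arm with a two-finger parallel gripper is mounted at the origin on a cart in front of the work surface, level with it; the furniture and walls round the work are solid. World frame = base frame: x ahead of the robot, y to its left, z up, the work surface at z = 0. Lengths are in m, angles in degrees, forces in N, time in s.
With the tool pointing down it reaches from about 0.25 to 0.725 m from the base axis. Payload 9.7 kg.
Tool frame: the origin (TCP) lies at the very end of the fingers, on their centre line; the grasp point (between the pads) lies 19 mm behind it; z points along the fingers, y is the line along which they close (so a half turn about z gives the same grasp; the last joint's range is limited). The gripper opens to 85 mm and grips with 20 to 120 N. Pads are 22 mm wide; open, the fingers measure 114 mm over their backs; the gripper's body (76 mm by 85 mm) begins 54 mm behind the grasp point. The pads swing forward as they close: fully open they stand 13 mm farther back than shut.
Start: joints at [64.343, 4.979, 10.078, 95.1, 0, 90], TCP at [0.238, 0.496, 0.231] pointing down, gripper open.
Joint ranges: [-179.16, 179.16], [-48.56, 103.87], [-65.8, 70.77], [-126.05, 130.52], [-82.76, 87.17], [-180, 180]. Speed limits (degrees/s): [127.2, 127.2, 147.25, 180, 180, 180].

### API

Orientations are given as [roll, pitch, yaw] about the fixed x, y, z axes, in that order (R = Rz(yaw) Ry(pitch) Rx(roll)).
In Python, from workcell import bot gives the robot as it stands.
- The arm moves only by the tool arm_command, never from a script. Its argument "series" is a list of rows, each a list of 4 numbers: the shift along the tool's x, y, z in m, then the turn about the tool's z in rad. A call has exactly 5 rows; each row is the pose to reach, as a shift and turn from the pose commanded when the call began, along the tool's axes at that moment; what a row does not reach only later rows make up. A row lasts 1/10 s, in which the tool goes at most 50 mm and 8.59 degrees, less where a joint would pass 70% of its speed; a pose out of reach is approached as far as the arm can. A call with a gripper value outside its range is refused whole. "hand" is the finger opening in m, from 0 to 0.0854, set as the call begins (left out, the last holds). The fingers move at their own pace and stop on an object; "grip_force" is the grip in N (left out, the last holds). Time passes only in rows, so rows that repeat a pose let the fingers close, or fill a call up. It gives the time, the measured TCP pose, the force, the opening and the grip force at its end, in the units of the state.
- bot.get_obs(): the state, without advancing time (a new reading comes with each control period).
- bot.camera(name): name is "scene" or "top" or "wrist"; returns a dict with "color" (420x560x3 uint8, blue, green, red), "camera_matrix" (3x3 intrinsics, pixels), "xyz" and "orientation" of the camera in the world; the wrist camera has in their place "T_tool_cam" (4x4, takes a point from camera to tool coordinates, whose origin is the TCP and whose axes are the flange's). Camera axes: x right, y up, looking along -z (the intrinsics and any distortion apply to the point x, -y, -z); pixel columns grow to the right and rows downward; lengths in m; the calibration is good to about 2 mm. A picture is of the moment at which its call begins: read the wrist's pose just before it. There is no depth.
- bot.job_done(): hands the job in; it is judged then, once.
Trained networks look in the newest picture that a camera, given by its name, has taken for a name from the list of things; names that differ only in an ending like _2 or _b are one class to them, and where a whole thing is asked for, a point or a joint stands for the part that bears it (a point fixed in the world has none). Each returns a list of dicts, best first, with "confidence" (0 to 1); they miss things now and then, are a little off and sometimes report something else, mostly with a low value. They report only what shows in the picture. A call takes as long as a camera call. They do not tell look-alikes from the thing itself.
- bot.find_in(camera, target): "location" ([column, row] in pixels, amid what is visible of it).
- bot.mark_of(camera, target): "location" ([column, row] in pixels: a listed point, or the origin of a listed thing).
The state is a dict: "time": time; "q": joint angles; "qd": joint speeds; "joint_efforts": joint torques, N m; "ee_pos": TCP position; "tcp_rot": TCP orientation; "wrist_force": force on the tool from outside, world axes, zero at the start; "torque": the same for the moment, N m; "opening": finger opening in m; "grasp_force": force on a finger pad.
Only numpy, scipy, OpenCV 4.12 (cv2) and the standard library are available. Lean on these libraries where they do the work, as an engineer would, in place of code of your own. Each camera call takes 0.05 s, during which the arm holds its last target. There are 200 camera calls.

### The job

Pack the white kit case: lay the flat culture dish, right way up, in the wide round recess, stand the slim bottle upright in the deep round socket, lay the tube strip, right way up, in the oblong recess, and lay the thick marker in the long channel, each fully down in its place. The broad bottle and the thin ballpoint pen do not belong to the kit: leave them where they are, and never knock over either bottle.

Things in the scene. Friction and masses are not known exactly. Their poses are not given: they have to be found in the camera images.
- dish_mid (a point): Culture dish: a flat clear round dish with pink content, closed, 61 mm across (it grips at about 56 mm), 12 mm high, lying flat on the worktop. Point at its centre, 6 mm above its underside; z up.
- slim_bottle_mid (a point): Slim bottle: white round bottle with a narrow screw cap, 42 mm in diameter, 99 mm tall with its cap; the body is full width up to about 60 mm above its underside, then it narrows to the 24 mm cap. Stands upright. Point on its axis half-way up, 49.5 mm above its underside; z up.
- strip_mid (a point): Tube strip: a short row of small joined clear plastic tubes with lids, one solid piece, 54 mm long and 22 mm wide where it is gripped (19 mm to the eye), 11 mm high to grip (14 mm with the lids), lying flat. Point at its centre, 5.5 mm above its underside; its own y is its long direction, x its width; z up.
- marker_mid (a point): Thick marker: round capped felt marker, white and green, 135 mm long, 16 mm thick, lying on the worktop. Point at the middle of its length, on its axis, 8 mm above the worktop; its own y runs along it. It may roll about its length, so its x and z can turn.
- broad_bottle_mid (a point): Broad bottle: amber round bottle with a wide screw cap, 50 mm in diameter, 98 mm tall; it does not belong in the case. Stands upright. Point on its axis half-way up, 49 mm above its underside.
- thin_pen_mid (a point): Thin ballpoint pen: 11 mm thick, 145 mm long, 9 mm high, lying on the worktop; it does not belong in the case. Point at the middle of its length, 4.5 mm above its underside; its own y runs along it.
- dish_insert_hole0 (a point): Wide round recess (78 mm across, 5 mm deep, dark floor) in one of the three square grey inserts of the kit case: the place of the culture dish. The three inserts (88 mm square, 89 mm apart in one row) may be in any order. Point at the centre of the recess's mouth, level with the case's upper face, 28 mm above the worktop; x and y along the insert's edges, y along the row, z up.
- bottle_insert_hole0 (a point): Deep round socket (59 mm across, 18 mm deep, dark floor) in one of the three square grey inserts of the kit case: the place of the slim bottle. Point at the centre of its mouth, level with the case's upper face, 28 mm above the worktop; y along the row, z up.
- strip_insert_hole0 (a point): Oblong recess (39 mm by 73 mm, 5 mm deep, dark floor) in one of the three square grey inserts of the kit case: the place of the tube strip. Point at the centre of its mouth, level with the case's upper face, 28 mm above the worktop; its y is the recess's long direction (along the row of inserts), x its short one; z up.
- channel (a point): Long channel of the kit case, 34 mm wide, 267 mm long, 7 mm deep, dark floor, on the side that faces the robot: the place of the marker. The case is a fixed white tray, 137 by 277 mm, 28 mm high; the middle lines of channel and row of inserts are 65.5 mm apart. Point at the middle of the channel's mouth, 28 mm above the worktop; y runs along it, x points to the inserts, z up.
Things that resemble listed ones, but are neither listed nor needed, are in the scene too. Of the things that look like the part that bears dish_mid, the middle-sized one is meant.

How it is judged (in metres and radians):
At the end, for the whole second after the job is handed in: Dish (within 14 mm of centre), slim bottle (13 mm, upright) and strip (16 mm) are right way up on the floors of their own recesses; the marker lies along the channel, on its floor (14 mm across, 70 mm along); the broad bottle stands and the thin pen lies within 30 mm of its start; all at rest (horizontal distance between dish_mid and dish_insert_hole0 below 0.014 m and z of dish_mid in the frame of dish_insert_hole0 between -0.004 and 0.004 m and angle between each of dish_mid, strip_mid's own z axis and vertical below 0.1 rad and horizontal distance between slim_bottle_mid and bottle_insert_hole0 below 0.013 m and z of slim_bottle_mid in the frame of bottle_insert_hole0 between 0.026 and 0.037 m and angle between each of slim_bottle_mid, broad_bottle_mid's own z axis and vertical below 0.15 rad and horizontal distance between strip_mid and strip_insert_hole0 below 0.016 m and z of strip_mid in the frame of strip_insert_hole0 between -0.004 and 0.004 m and x of marker_mid in the frame of channel between -0.014 and 0.014 m and y of marker_mid in the frame of channel between -0.07 and 0.07 m and z of marker_mid in the frame of channel between -0.004 and 0.006 m and angle between the y axis of marker_mid and the y axis of channel, either way round below 0.25 rad and distance of each of broad_bottle_mid, thin_pen_mid from where it was at the start of the episode below 0.03 m and linear speed of each of dish, slim_bottle, strip, marker, broad_bottle, thin_pen below 0.02 m/s); the robot touches nothing.
It fails at once if a bottle is knocked over (angle between any of slim_bottle_mid, broad_bottle_mid's own z axis and vertical above 0.6 rad).
It fails at once if the broad bottle or the thin pen is moved by more than 30 mm (distance of any of broad_bottle_mid, thin_pen_mid from where it was at the start of the episode above 0.03 m).
It also fails if it takes over 128 s, if anything falls off the work surface, if the arm or the gripper's body presses on something with over 40 N, if the wrist force passes 120 N, or if a joint passes its speed limit or range.

## Working session

There is one attempt and no reset: what is moved stays moved. The work goes in short steps, Python scripts to look and compute and a tool call to move; the robot and the scene stay as the last step left them, time stands still between calls to the robot, and variables do not carry over. Pictures are saved under pics/ and viewed, at most 14 in all, crops included, and the job is handed in when it is done.

Besides the shell and the picture viewer there is one more tool, called after "Call:" in YAML: its name, and indented under it one key for each argument. arm_command: Moves the arm, as the interface text tells. Its arguments: {"type":"object","properties":{"series":{"type":"array"},"hand":{"type":"number"},"grip_force":{"type":"number"}},"required":["series"]}

```bash
mkdir -p pics
cat > h.py <<'E'
import numpy as np, cv2
from scipy.spatial.transform import Rotation as R
from workcell import bot
names=["dish_mid","slim_bottle_mid","strip_mid","marker_mid","broad_bottle_mid","thin_pen_mid","dish_insert_hole0","bottle_insert_hole0","strip_insert_hole0","channel"]
H=dict(dish_mid=.006,slim_bottle_mid=.0495,strip_mid=.0055,marker_mid=.008,broad_bottle_mid=.049,thin_pen_mid=.0045)
def rot(o):
    o=np.array(o,float)
    if o.shape==(3,3): return o
    if o.size==4: return R.from_quat(o).as_matrix()
    return R.from_euler('xyz',o.ravel(),degrees=True).as_matrix()
def cam(n):
    o=bot.get_obs(); c=bot.camera(n)
    if 'T_tool_cam' in c:
        T=np.eye(4);T[:3,:3]=rot(o['tcp_rot']);T[:3,3]=o['ee_pos'];T=T@np.array(c['T_tool_cam'])
        P,A=T[:3,3],T[:3,:3]
    else: P,A=np.array(c['xyz']),rot(c['orientation'])
    return c,np.array(c['camera_matrix']),P,A,c.get('distortion')
def ray(C,px,z):
    c,K,P,A,d=C
    v=np.linalg.solve(K,[px[0],px[1],1]); v=A@(v*[1,-1,-1])
    return P+v*(z-P[2])/v[2]
def proj(C,X):
    c,K,P,A,d=C
    v=A.T@(np.array(X)-P)*[1,-1,-1]; u=K@v; return u[:2]/u[2]
E
python3 - <<'E'
from h import *
o=bot.get_obs();print({k:np.round(v,3).tolist() for k,v in o.items()})
for n in ["top","scene","wrist"]:
    C=cam(n); print(n,[k for k in C[0]],np.round(C[2],3),np.round(C[3],2).tolist(),np.round(C[1],1).tolist())
    cv2.imwrite(f'pics/{n}0.png',C[0]['color'])
    if n=="wrist": print(C[0]['T_tool_cam'])
    else:
      for t in names:
        for r in bot.mark_of(n,t)[:4]:
            if r['confidence']>.15: print(n,t,np.round(r['location'],0),round(r['confidence'],2),np.round(ray(C,r['location'],H.get(t,.028))[:2],3))
E
```

```text
{'time': 0.0, 'q': [64.344, 5.01, 10.033, 95.1, -0.001, 89.998], 'qd': [0.007, -0.068, 0.103, -0.038, -0.086, -0.083], 'joint_efforts': [0.001, -52.039, 46.481, 0.016, 0.0, 0.0], 'ee_pos': [0.238, 0.496, 0.231], 'tcp_rot': [-179.922, 0.001, 154.346], 'wrist_force': [-0.268, 0.628, 0.668], 'torque': [-0.007, -0.013, 0.05], 'grasp_force': 0.0, 'opening': 0.085}
top ['color', 'camera_matrix', 'xyz', 'orientation'] [ 0.287 -0.025  1.333] [[0.01, 0.99, -0.16], [-1.0, 0.01, -0.01], [-0.01, 0.16, 0.99]] [[513.7, 0.0, 278.3], [0.0, 513.7, 217.3], [0.0, 0.0, 1.0]]
top dish_mid [444. 210.] 0.74 [ 0.526 -0.446]
top dish_mid [434. 259.] 0.64 [ 0.397 -0.415]
top dish_mid [406. 213.] 0.61 [ 0.518 -0.346]
top dish_mid [383. 277.] 0.41 [ 0.35  -0.281]
top slim_bottle_mid [260. 162.] 0.51 [0.638 0.038]
top strip_mid [387. 275.] 0.54 [ 0.354 -0.293]
top marker_mid [351. 227.] 0.54 [ 0.479 -0.202]
top marker_mid [177. 245.] 0.49 [0.425 0.251]
top broad_bottle_mid [297. 228.] 0.78 [ 0.467 -0.059]
top thin_pen_mid [330. 182.] 0.52 [ 0.599 -0.145]
top bottle_insert_hole0 [197. 206.] 0.94 [0.526 0.199]
top
[... 829 characters left out ...]
 290.] 0.71 [0.448 0.364]
scene dish_insert_hole0 [329. 180.] 0.49 [ 0.495 -0.309]
scene bottle_insert_hole0 [331. 178.] 0.43 [ 0.496 -0.327]
scene strip_insert_hole0 [222. 269.] 0.46 [0.483 0.283]
scene channel [242. 271.] 0.59 [0.433 0.256]
wrist ['color', 'camera_matrix', 'T_tool_cam'] [0.165 0.532 0.374] [[0.43, -0.86, -0.29], [0.9, 0.41, 0.14], [0.0, -0.32, 0.95]] [[378.0, 0.0, 276.7], [0.0, 378.0, 213.1], [0.0, 0.0, 1.0]]
[[ 9.92727031e-04  9.48588006e-01  3.16511943e-01  8.12339203e-02]
 [ 9.99998618e-01 -5.19665004e-04 -1.57901678e-03  7.62676307e-04]
 [-1.33335620e-03  3.16513073e-01 -9.48587211e-01 -1.42722279e-01]
 [ 0.00000000e+00  0.00000000e+00  0.00000000e+00  1.00000000e+00]]
```

Run:
```python
import cv2
a=cv2.imread('pics/top0.png');cv2.imwrite('pics/top0c.png',cv2.resize(a[120:320,110:490],None,fx=2.1,fy=2.1,interpolation=2))
```

```text
(no output)
```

View pics/top0c.png

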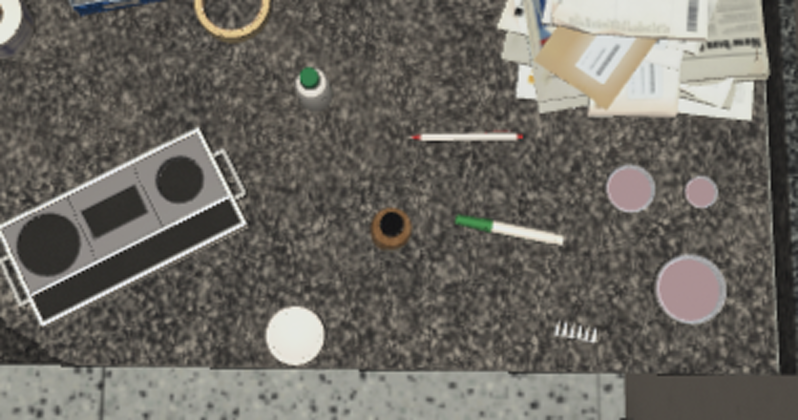

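View pics/scene0.png

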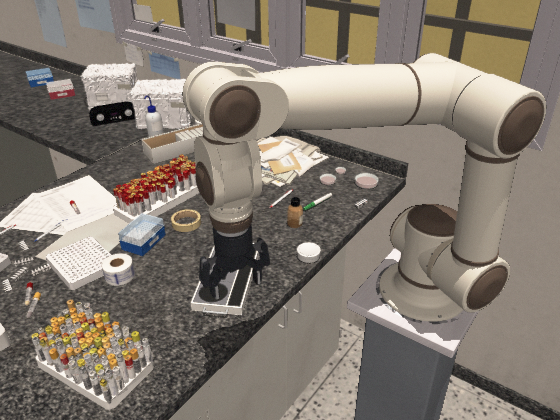

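The case lies at top-crop (120,225), with the dish recess at (48,243), the strip recess at (115,210), the socket at (180,180) and the channel on the near side.

There are three candidate dishes: (631,188), small (701,192) and large (691,289). I choose the middle-sized one at (631,188), which is top pixel (410,209). The marker is at (510,230), and the red-tipped white pen at (467,137) is the one to leave. The strip is at (577,331), the slim bottle at (311,85) and the amber bottle at (391,227). The white lid at (295,335) is not needed.

```bash
cat >> h.py <<'E'
def to(p,yaw=None):
    "shift in tool axes from present pose to p (TCP), and turn for world tool yaw (mod 180)"
    o=bot.get_obs(); M=rot(o['tcp_rot']); s=M.T@(np.array(p)-o['ee_pos'])
    y=np.degrees(np.arctan2(M[1,0],M[0,0])); t=0
    if yaw is not None: t=-np.radians((yaw-y+90)%180-90)
    return np.round(s,4).tolist(),round(t,3)
E
python3 - <<'E'
from h import *
C=cam('top');im=C[0]['color'].astype(int);g=im.max(2)
m=((g<75)).astype(np.uint8); 
# case corner homography from crop estimates
sub=np.zeros_like(m); poly=(np.array([[200,130],[245,224],[42,325],[-3,228]])/2.1+[110,120])
print('case corners',[np.round(ray(C,p,.028)[:2],3).tolist() for p in poly])
cv2.fillPoly(sub,[poly.astype(np.int32)],1); m&=cv2.erode(sub,np.ones((3,3)))
n,l,s,c=cv2.connectedComponentsWithStats(m)
for i in range(1,n):
    if s[i,4]>60:
        pts=np.argwhere(l==i)[:,::-1]; W=np.array([ray(C,p,.023)[:2] for p in pts]); r=cv2.minAreaRect(W.astype(np.float32)*1000)
        print('dark',s[i].tolist(),np.round(c[i],1),np.round(W.mean(0),3),np.round(r[0]),np.round(r[1]),round(r[2],1))
def blob(mask,box,z,name):
    x0,y0,x1,y1=box; k=np.zeros(mask.shape,np.uint8);k[y0:y1,x0:x1]=mask[y0:y1,x0:x1]
    n,l,s,c=cv2.connectedComponentsWithStats(cv2.morphologyEx(k,cv2.MORPH_CLOSE,np.ones((3,3),np.uint8)))
    i=1+np.argmax(s[1:,4]);W=np.array([ray(C,p,z)[:2] for p in np.argwhere(l==i)[:,::-1]]).astype(np.float32)*1000
    r=cv2.minAreaRect(W); v=np.linalg.eigh(np.cov(W.T))[1][:,1]
    print(name,np.round(W.mean(0)),'rect',np.round(r[0]),np.round(r[1]),'long axis deg',round(np.degrees(np.arctan2(v[1],v[0])),1))
b,gr,rd=im[...,0],im[...,1],im[...,2]
pink=((rd-gr>20)).astype(np.uint8); br=(g>130).astype(np.uint8); grn=(gr-rd>30).astype(np.uint8)
blob(pink,(390,190,430,230),.010,'dish'); blob(pink,(432,195,460,225),.01,'small');blob(pink,(415,235,470,285),.01,'large')
blob(br|grn,(320,215,385,240),.008,'marker'); blob(br,(365,265,400,290),.008,'strip'); blob(br,(300,178,365,192),.005,'pen')
blob(grn,(245,145,270,170),.097,'slimcap')
E
```

```text
case corners [[0.59, 0.18], [0.472, 0.121], [0.346, 0.362], [0.464, 0.425]]
dark [184, 195, 23, 21, 374] [195. 205.] [0.529 0.205] [529. 205.] [53. 57.] 0.7
dark [149, 209, 31, 24, 395] [164.  220.4] [0.488 0.284] [488. 284.] [37. 71.] 27.9
dark [126, 215, 98, 57, 1245] [173.8 243.2] [0.429 0.256] [429. 254.] [ 31. 264.] 27.8
dark [118, 222, 30, 29, 681] [132.6 236. ] [0.446 0.363] [446. 363.] [73. 73.] 47.1
dish [ 525. -353.] rect [ 526. -352.] [49. 47.] long axis deg -172.4
small [ 523. -441.] rect [ 522. -441.] [29. 31.] long axis deg 82.0
large [ 402. -422.] rect [ 402. -422.] [69. 70.] long axis deg -155.2
marker [ 473. -206.] rect [ 473. -205.] [137.  16.] long axis deg 79.5
strip [ 349. -284.] rect [ 353. -284.] [50. 27.] long axis deg 80.7
pen [ 592. -154.] rect [ 594. -151.] [ 14. 140.] long axis deg 90.9
slimcap [641.  44.] rect [641.  43.] [21. 20.] long axis deg -156.4
```

```bash
cat >> h.py <<'E'
def plan(p,yaw=None,step=.2,mid=None):
    "split a straight move into calls; print one-row increments (x5) for each call"
    o=bot.get_obs(); p0=np.array(o['ee_pos']); M=rot(o['tcp_rot']); y0=np.degrees(np.arctan2(M[1,0],M[0,0]))
    dy=0 if yaw is None else yaw-y0
    n=max(1,int(np.ceil(max(np.linalg.norm(p-p0)/step,abs(dy)/38))))
    d=(np.array(p)-p0)/n
    for i in range(n):
        y=np.radians(y0+dy*i/n)
        s=np.array([d[0]*np.cos(y)+d[1]*np.sin(y),d[0]*np.sin(y)-d[1]*np.cos(y),-d[2],-np.radians(dy/n)])
        print('call',i+1,'row inc',np.round(s/5,4).tolist(),'end',np.round(s,3).tolist())
E
python3 - <<'E'
from h import *
plan([.526,-.353,.15],56)
E
```

```text
call 1 row inc [-0.0251, -0.0256, 0.0033, 0.0687] end [-0.125, -0.128, 0.016, 0.343]
call 2 row inc [-0.0322, -0.0157, 0.0033, 0.0687] end [-0.161, -0.078, 0.016, 0.343]
call 3 row inc [-0.0356, -0.0039, 0.0033, 0.0687] end [-0.178, -0.02, 0.016, 0.343]
call 4 row inc [-0.0349, 0.0083, 0.0033, 0.0687] end [-0.174, 0.042, 0.016, 0.343]
call 5 row inc [-0.03, 0.0196, 0.0033, 0.0687] end [-0.15, 0.098, 0.016, 0.343]
```

Call:
arm_command:
  series:
    - [-0.025, -0.026, 0.003, 0.069]
    - [-0.05, -0.051, 0.006, 0.137]
    - [-0.075, -0.077, 0.01, 0.206]
    - [-0.1, -0.102, 0.013, 0.275]
    - [-0.125, -0.128, 0.016, 0.343]
  hand: 0.085

```text
time: 1.7
ee_pos: [0.2956, 0.325, 0.2152]
tcp_rot: [180.0, 0.0, 134.5]
wrist_force: [0.6, -0.5, -0.2]
opening: 0.0851
grasp_force: 0.0
```

Call:
arm_command:
  series:
    - [-0.032, -0.016, 0.003, 0.069]
    - [-0.064, -0.031, 0.006, 0.137]
    - [-0.097, -0.047, 0.01, 0.206]
    - [-0.129, -0.063, 0.013, 0.275]
    - [-0.161, -0.078, 0.016, 0.343]

```text
time: 2.2
ee_pos: [0.3533, 0.1556, 0.1994]
tcp_rot: [180.0, 0.0, 114.9]
wrist_force: [0.9, -0.1, -0.1]
opening: 0.085
grasp_force: 0.0
```

Call:
arm_command:
  series:
    - [-0.036, -0.004, 0.003, 0.069]
    - [-0.071, -0.008, 0.006, 0.137]
    - [-0.107, -0.012, 0.01, 0.206]
    - [-0.142, -0.016, 0.013, 0.275]
    - [-0.178, -0.02, 0.016, 0.343]

```text
time: 2.7
ee_pos: [0.4106, -0.0143, 0.1834]
tcp_rot: [180.0, 0.0, 95.2]
wrist_force: [0.1, 0.1, -0.6]
opening: 0.0852
grasp_force: 0.0
```

Call:
arm_command:
  series:
    - [-0.035, 0.008, 0.003, 0.069]
    - [-0.07, 0.017, 0.006, 0.137]
    - [-0.105, 0.025, 0.01, 0.206]
    - [-0.14, 0.033, 0.013, 0.275]
    - [-0.174, 0.042, 0.016, 0.343]

```text
time: 3.2
ee_pos: [0.4687, -0.1837, 0.1672]
tcp_rot: [180.0, 0.0, 75.5]
wrist_force: [1.2, -0.7, 0.3]
opening: 0.0846
grasp_force: 0.0
```

Call:
arm_command:
  series:
    - [-0.03, 0.02, 0.003, 0.069]
    - [-0.06, 0.039, 0.006, 0.137]
    - [-0.09, 0.059, 0.01, 0.206]
    - [-0.12, 0.078, 0.013, 0.275]
    - [-0.15, 0.098, 0.016, 0.343]

```text
time: 3.7
ee_pos: [0.5268, -0.3531, 0.151]
tcp_rot: [-180.0, -0.0, 55.9]
wrist_force: [0.8, 0.5, -0.1]
opening: 0.0848
grasp_force: 0.0
```

```bash
cat >> h.py <<'E'
def look(save,targets,z=None):
    C=cam('wrist')
    if save: cv2.imwrite(f'pics/{save}.png',C[0]['color'])
    o=bot.get_obs();print('t',o['time'],'tcp',np.round(o['ee_pos'],4),np.round(o['tcp_rot'],1),'open',round(o['opening'],4),'F',np.round(o['wrist_force'],1))
    for t in targets:
        for r in bot.mark_of('wrist',t)[:4]:
            if r['confidence']>.2: print(t,np.round(r['location']),round(r['confidence'],2),np.round(ray(C,r['location'],H.get(t,.028) if z is None else z)[:2],4))
    return C
E
python3 - <<'E'
from h import *
C=look('dish1',['dish_mid'])
im=C[0]['color'].astype(int);m=(im[...,2]-im[...,1]>20).astype(np.uint8)
n,l,s,c=cv2.connectedComponentsWithStats(m)
for i in range(1,n):
    if s[i,4]>200:
        W=np.array([ray(C,p,.008)[:2] for p in np.argwhere(l==i)[:,::-1]]).astype(np.float32)*1000;(x,r)=cv2.minEnclosingCircle(W);print(np.round(c[i]),np.round(x,1),round(r,1))
E
```

```text
t 3.75 tcp [ 0.5275 -0.3571  0.1489] [-1.80e+02  1.00e-01  5.56e+01] open 0.0849 F [-3.8  0.5 -3.2]
dish_mid [204. 330.] 0.87 [ 0.4037 -0.4191]
dish_mid [331. 277.] 0.83 [ 0.5257 -0.4372]
dish_mid [275. 195.] 0.59 [ 0.5266 -0.3511]
```

View pics/dish1.png

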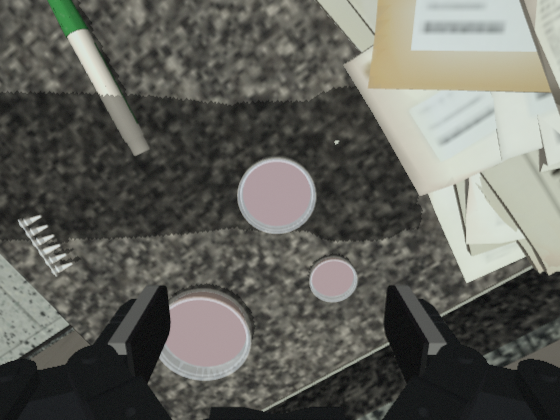

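The wrist view shows three dishes: middle (275,195), small (332,280) and large (205,335). The middle one is under the tool, so I descend on it.

Call:
arm_command:
  series:
    - [0.001, -0.001, 0.035, 0]
    - [0.001, -0.001, 0.07, 0]
    - [0.001, -0.001, 0.105, 0]
    - [0.001, -0.001, 0.13, 0]
    - [0.001, -0.001, 0.147, 0]
  grip_force: 30

```text
time: 4.3
ee_pos: [0.5253, -0.3492, 0.002]
tcp_rot: [-179.9, -0.0, 56.1]
wrist_force: [0.2, 0.3, -0.1]
opening: 0.0851
grasp_force: 0.0
```

Call:
arm_command:
  series:
    - [0, 0, 0, 0]
    - [0, 0, 0, 0]
    - [0, 0, 0, 0]
    - [0, 0, 0, 0]
    - [0, 0, 0, 0]
  hand: 0.04

```text
time: 4.8
ee_pos: [0.527, -0.3506, 0.0057]
tcp_rot: [179.9, -0.0, 56.1]
wrist_force: [0.9, 0.2, 4.6]
opening: 0.0541
grasp_force: 32.3
```

Call:
arm_command:
  series:
    - [0, 0, 0, 0]
    - [0, 0, 0, 0]
    - [0, 0, 0, 0]
    - [0, 0, 0, 0]
    - [0, 0, 0, 0]

```text
time: 5.3
ee_pos: [0.527, -0.3506, 0.0057]
tcp_rot: [179.9, -0.0, 56.1]
wrist_force: [-0.3, 0.5, 5.9]
opening: 0.0541
grasp_force: 32.5
```

Run:
```python
from h import *
C=look('dish2',['dish_mid'])
print(bot.get_obs()['grasp_force'])
```

```text
t 5.35 tcp [ 0.527  -0.3507  0.0057] [179.9  -0.   56.1] open 0.0539 F [-0.1 -0.4  6. ]
dish_mid [274. 292.] 0.71 [ 0.5258 -0.3505]
32.45135740377009
```

View pics/dish2.png

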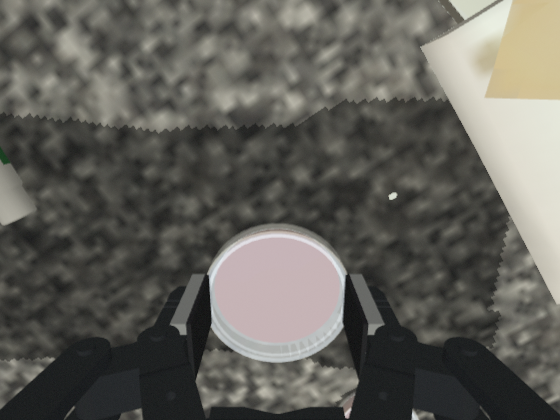

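The dish is gripped, centred at (277,292), but the fingertips reach the table because they swing forward as they close. I'll regrip about 5 mm higher so it can be set down into the shallow recess.

Call:
arm_command:
  series:
    - [0, 0, 0, 0]
    - [0, 0, 0, 0]
    - [0, 0, -0.003, 0]
    - [0, 0, -0.008, 0]
    - [0, 0, -0.008, 0]
  hand: 0.075

```text
time: 5.9
ee_pos: [0.5267, -0.3505, 0.0132]
tcp_rot: [179.9, -0.0, 56.1]
wrist_force: [0.3, -0.2, 0.1]
opening: 0.0749
grasp_force: 0.0
```

Call:
arm_command:
  series:
    - [0, 0, 0, 0]
    - [0, 0, 0, 0]
    - [0, 0, 0, 0]
    - [0, 0, 0, 0]
    - [0, 0, 0, 0]
  hand: 0.04

```text
time: 6.4
ee_pos: [0.5262, -0.3502, 0.0122]
tcp_rot: [-180.0, 0.0, 56.1]
wrist_force: [-0.4, -0.0, -0.8]
opening: 0.0397
grasp_force: 0.0
```

Call:
arm_command:
  series:
    - [0, 0, -0.01, 0]
    - [0, 0, -0.03, 0]
    - [0, 0, -0.07, 0]
    - [0, 0, -0.11, 0]
    - [0, 0, -0.15, 0]

```text
time: 6.9
ee_pos: [0.526, -0.3501, 0.1647]
tcp_rot: [180.0, 0.0, 56.1]
wrist_force: [-0.1, -0.7, -0.3]
opening: 0.0401
grasp_force: 0.0
```

Run:
```python
from h import *
C=look('dish3',['dish_mid'],z=bot.get_obs()['ee_pos'][2]-.005)
print(bot.get_obs()['grasp_force']); plan([.446,.363,.16],117.7)
```

```text
t 6.95 tcp [ 0.5276 -0.3511  0.1724] [179.5  -0.   56.1] open 0.0402 F [-2.1  0.6  5. ]
dish_mid [330. 274.] 0.93 [ 0.548  -0.3585]
dish_mid [276. 195.] 0.83 [ 0.5482 -0.3161]
0.0
call 1 row inc [0.0274, -0.0233, 0.0005, -0.0538] end [0.137, -0.117, 0.002, -0.269]
call 2 row inc [0.0326, -0.0152, 0.0005, -0.0538] end [0.163, -0.076, 0.002, -0.269]
call 3 row inc [0.0354, -0.006, 0.0005, -0.0538] end [0.177, -0.03, 0.002, -0.269]
call 4 row inc [0.0358, 0.0036, 0.0005, -0.0538] end [0.179, 0.018, 0.002, -0.269]
```

Run:
```python
from h import *
C=look('dish3',['dish_mid']); print(to([.526,-.351,.006]))
```

```text
t 7.05 tcp [ 0.5275 -0.351   0.1666] [179.6  -0.   56.1] open 0.04 F [ 0.3  0.2 -0.5]
dish_mid [325. 271.] 0.91 [ 0.5239 -0.4385]
dish_mid [273. 192.] 0.8 [ 0.5268 -0.3512]
([-0.0008, -0.0009, 0.1581], 0)
```

View pics/dish3.png

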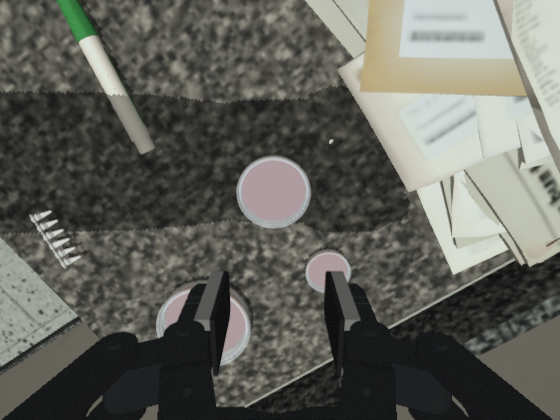

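The dish is unmoved at (273,192) and the fingers closed above it. I'll regrip lower.

Call:
arm_command:
  series:
    - [0, 0, 0.035, 0]
    - [0, 0, 0.07, 0]
    - [0, 0, 0.105, 0]
    - [0, 0, 0.14, 0]
    - [-0.0005, -0.0005, 0.154, 0]
  hand: 0.075

```text
time: 7.6
ee_pos: [0.5231, -0.3487, 0.0033]
tcp_rot: [-179.6, 0.0, 56.1]
wrist_force: [-0.2, -0.3, -0.4]
opening: 0.075
grasp_force: 0.0
```

Call:
arm_command:
  series:
    - [0, 0, 0, 0]
    - [0, 0, 0, 0]
    - [0, 0, 0, 0]
    - [0, 0, 0, 0]
    - [0, 0, 0, 0]

```text
time: 8.1
ee_pos: [0.5261, -0.3507, 0.0095]
tcp_rot: [179.9, 0.0, 56.1]
wrist_force: [1.2, -0.1, -0.3]
opening: 0.0747
grasp_force: 0.0
```

Call:
arm_command:
  series:
    - [0, 0, 0, 0]
    - [0, 0, 0, 0]
    - [0, 0, 0, 0]
    - [0, 0, 0, 0]
    - [0, 0, 0, 0]
  hand: 0.045

```text
time: 8.6
ee_pos: [0.5264, -0.3509, 0.0098]
tcp_rot: [179.9, -0.0, 56.1]
wrist_force: [0.7, 0.5, 7.9]
opening: 0.0449
grasp_force: 3.8
```

Call:
arm_command:
  series:
    - [0, 0, 0, 0]
    - [0, 0, 0, 0]
    - [0, 0, 0, 0]
    - [0, 0, 0.004, 0]
    - [0, 0, 0.0085, 0]
  hand: 0.075

```text
time: 9.1
ee_pos: [0.5255, -0.3503, -0.0007]
tcp_rot: [-180.0, 0.0, 56.1]
wrist_force: [-0.9, -0.2, 0.2]
opening: 0.075
grasp_force: 0.0
```

Call:
arm_command:
  series:
    - [0, 0, 0, 0]
    - [0, 0, 0, 0]
    - [0, 0, 0, 0]
    - [0, 0, 0, 0]
    - [0, 0, 0, 0]

```text
time: 9.6
ee_pos: [0.5256, -0.3504, -0.0001]
tcp_rot: [180.0, 0.0, 56.1]
wrist_force: [-0.4, -0.0, 0.4]
opening: 0.0751
grasp_force: 0.0
```

Call:
arm_command:
  series:
    - [0, 0, 0, 0]
    - [0, 0, 0, 0]
    - [0, 0, 0, 0]
    - [0, 0, 0, 0]
    - [0, 0, 0, 0]
  hand: 0.045

```text
time: 10.1
ee_pos: [0.5257, -0.3505, 0.0003]
tcp_rot: [180.0, 0.0, 56.1]
wrist_force: [-1.2, 1.1, 4.6]
opening: 0.0551
grasp_force: 32.1
```

Call:
arm_command:
  series:
    - [0, 0, -0.005, 0]
    - [0, 0, -0.01, 0]
    - [0, 0, -0.02, 0]
    - [0, 0, -0.03, 0]
    - [0, 0, -0.04, 0]

```text
time: 10.6
ee_pos: [0.5257, -0.3504, 0.041]
tcp_rot: [180.0, -0.0, 56.1]
wrist_force: [-0.3, -0.1, 0.4]
opening: 0.0547
grasp_force: 31.8
```

Run:
```python
from h import *
C=look('dish4',[])
```

```text
t 10.65 tcp [ 0.5264 -0.3509  0.0429] [179.8  -0.   56.1] open 0.0548 F [-0.6 -1.   2.2]
```

View pics/dish4.png

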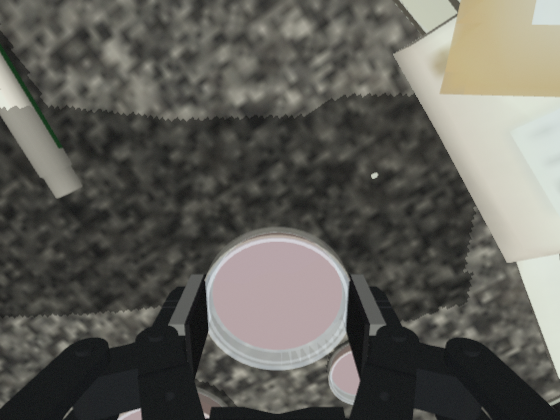

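The dish is held at (278,300). I carry it up and over to its recess.

```bash
cat > pl.py <<'E'
import sys
from h import *
a=[float(v) for v in sys.argv[1:]]
plan(a[:3],a[3] if len(a)>3 else None)
E
python3 - <<'E'
from h import *
o=bot.get_obs; 
# pretend start raised: plan from (…, .18)
class F: pass
ob=bot.get_obs(); ob=dict(ob); ob['ee_pos']=[.5257,-.3505,.181]; ob['tcp_rot']=[180,0,56.1]
import h; h.bot=F(); h.bot.get_obs=lambda:ob
plan([.446,.363,.17],117.7)
E
```

```text
call 1 row inc [0.0274, -0.0232, 0.0005, -0.0538] end [0.137, -0.116, 0.003, -0.269]
call 2 row inc [0.0326, -0.0151, 0.0005, -0.0538] end [0.163, -0.075, 0.003, -0.269]
call 3 row inc [0.0354, -0.0059, 0.0005, -0.0538] end [0.177, -0.03, 0.003, -0.269]
call 4 row inc [0.0357, 0.0037, 0.0005, -0.0538] end [0.179, 0.019, 0.003, -0.269]
```

Call:
arm_command:
  series:
    - [0, 0, -0.02, 0]
    - [0, 0, -0.05, 0]
    - [0, 0, -0.08, 0]
    - [0, 0, -0.11, 0]
    - [0, 0, -0.14, 0]

```text
time: 11.15
ee_pos: [0.5255, -0.3503, 0.1815]
tcp_rot: [180.0, 0.0, 56.1]
wrist_force: [-0.2, -1.2, -0.3]
opening: 0.0547
grasp_force: 31.9
```

Call:
arm_command:
  series:
    - [0.027, -0.023, 0, -0.054]
    - [0.055, -0.046, 0, -0.108]
    - [0.082, -0.07, 0, -0.161]
    - [0.11, -0.093, 0, -0.215]
    - [0.137, -0.116, 0, -0.269]

```text
time: 11.65
ee_pos: [0.5055, -0.1706, 0.1802]
tcp_rot: [180.0, -0.0, 71.6]
wrist_force: [0.6, -0.3, 0.9]
opening: 0.055
grasp_force: 31.9
```

Call:
arm_command:
  series:
    - [0.033, -0.015, 0, -0.054]
    - [0.065, -0.03, 0, -0.108]
    - [0.098, -0.045, 0, -0.161]
    - [0.13, -0.06, 0, -0.215]
    - [0.163, -0.075, 0, -0.269]

```text
time: 12.15
ee_pos: [0.4861, 0.0078, 0.1803]
tcp_rot: [179.9, -0.0, 87.0]
wrist_force: [0.6, -0.2, -1.1]
opening: 0.0552
grasp_force: 31.9
```

Call:
arm_command:
  series:
    - [0.035, -0.006, 0, -0.054]
    - [0.071, -0.012, 0, -0.108]
    - [0.106, -0.018, 0, -0.161]
    - [0.142, -0.024, 0, -0.215]
    - [0.177, -0.03, 0, -0.269]

```text
time: 12.65
ee_pos: [0.4656, 0.1863, 0.1804]
tcp_rot: [179.9, -0.0, 102.4]
wrist_force: [0.5, -0.9, -0.3]
opening: 0.0549
grasp_force: 31.9
```

Call:
arm_command:
  series:
    - [0.036, 0.004, 0, -0.054]
    - [0.072, 0.007, 0, -0.108]
    - [0.107, 0.011, 0, -0.161]
    - [0.143, 0.015, 0, -0.215]
    - [0.179, 0.019, 0, -0.269]

```text
time: 13.15
ee_pos: [0.446, 0.3653, 0.1803]
tcp_rot: [180.0, -0.0, 117.9]
wrist_force: [0.6, 0.5, -0.1]
opening: 0.055
grasp_force: 31.9
```

Call:
arm_command:
  series:
    - [0, 0, 0.01, 0]
    - [0, 0, 0.02, 0]
    - [0, 0, 0.02, 0]
    - [0, 0, 0.02, 0]
    - [0, 0, 0.02, 0]

```text
time: 13.65
ee_pos: [0.4467, 0.363, 0.1604]
tcp_rot: [180.0, -0.0, 117.7]
wrist_force: [0.2, 0.2, 0.4]
opening: 0.0548
grasp_force: 31.9
```

Run:
```python
from h import *
C=look('case1',["dish_insert_hole0","bottle_insert_hole0","strip_insert_hole0","channel"])
for X in ([.446,.363,.028],[.529,.205,.028],[.488,.284,.028]): print(proj(C,X).round())
```

```text
t 13.7 tcp [0.4468 0.3632 0.1605] [179.9  -0.  117.7] open 0.0545 F [ 0.   0.7 -0.5]
dish_insert_hole0 [276. 201.] 0.73 [0.4473 0.3632]
bottle_insert_hole0 [278. 389.] 0.58 [0.5311 0.2065]
[274. 200.]
[275. 389.]
[275. 303.]
```

View pics/case1.png

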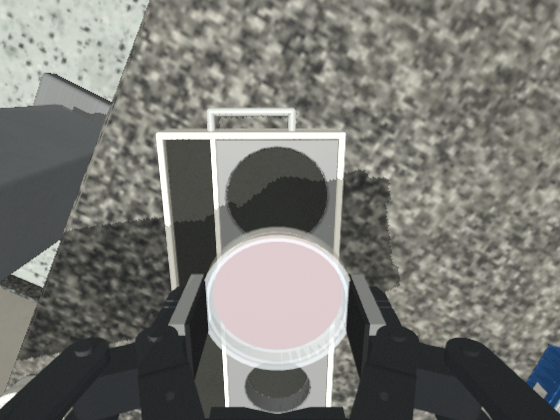

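The dish recess is at (276,198), in line with the tool. I lower the dish and release it.

Call:
arm_command:
  series:
    - [0, 0, 0.03, 0]
    - [0, 0, 0.06, 0]
    - [0, 0, 0.09, 0]
    - [0, 0, 0.11, 0]
    - [0, 0, 0.12, 0]

```text
time: 14.4
ee_pos: [0.4456, 0.363, 0.0378]
tcp_rot: [-179.9, 0.0, 117.7]
wrist_force: [0.3, -0.1, -0.1]
opening: 0.0544
grasp_force: 31.9
```

Call:
arm_command:
  series:
    - [0, 0, 0.004, 0]
    - [0, 0, 0.008, 0]
    - [0, 0, 0.012, 0]
    - [0, 0, 0.015, 0]
    - [0, 0, 0.015, 0]

```text
time: 14.9
ee_pos: [0.4464, 0.3638, 0.0248]
tcp_rot: [180.0, -0.0, 117.7]
wrist_force: [0.7, 0.2, 0.2]
opening: 0.0548
grasp_force: 31.9
```

Call:
arm_command:
  series:
    - [0, 0, 0, 0]
    - [0, 0, 0, 0]
    - [0, 0, 0, 0]
    - [0, 0, 0, 0]
    - [0, 0, 0, 0]
  hand: 0.078

```text
time: 15.4
ee_pos: [0.4464, 0.3637, 0.0249]
tcp_rot: [180.0, 0.0, 117.7]
wrist_force: [-0.2, 0.0, 0.2]
opening: 0.0779
grasp_force: 0.0
```

Call:
arm_command:
  series:
    - [0, 0, -0.02, 0]
    - [0, 0, -0.06, 0]
    - [0, 0, -0.1, 0]
    - [0, 0, -0.13, 0]
    - [0, 0, -0.16, 0]

```text
time: 15.9
ee_pos: [0.4463, 0.3638, 0.1865]
tcp_rot: [180.0, -0.0, 117.7]
wrist_force: [0.3, 0.3, 0.5]
opening: 0.0783
grasp_force: 0.0
```

Call:
arm_command:
  series:
    - [0, 0, 0, 0]
    - [0, 0, 0, 0]
    - [0, 0, 0, 0]
    - [0, 0, 0, 0]
    - [0, 0, 0, 0]

```text
time: 16.4
ee_pos: [0.4461, 0.3635, 0.1838]
tcp_rot: [-179.9, 0.0, 117.7]
wrist_force: [0.4, -0.1, -0.8]
opening: 0.0779
grasp_force: 0.0
```

Run:
```python
from h import *
C=look('case2',["dish_mid"],z=.029)
im=C[0]['color'].astype(int);m=(im[...,2]-im[...,1]>20).astype(np.uint8)
n,l,s,c=cv2.connectedComponentsWithStats(m)
for i in range(1,n):
    if s[i,4]>300:print(s[i],np.round(ray(C,c[i],.033),4))
plan([.473,-.206,.18],79.5)
```

```text
t 16.45 tcp [0.4461 0.3636 0.184 ] [-179.9    0.   117.7] open 0.0779 F [0.1 1.  0.4]
dish_mid [274. 195.] 0.83 [0.4461 0.3613]
call 1 row inc [-0.0344, -0.0161, 0.0003, 0.0445] end [-0.172, -0.08, 0.001, 0.222]
call 2 row inc [-0.0371, -0.0081, 0.0003, 0.0445] end [-0.186, -0.04, 0.001, 0.222]
call 3 row inc [-0.038, 0.0003, 0.0003, 0.0445] end [-0.19, 0.002, 0.001, 0.222]
```

View pics/case2.png

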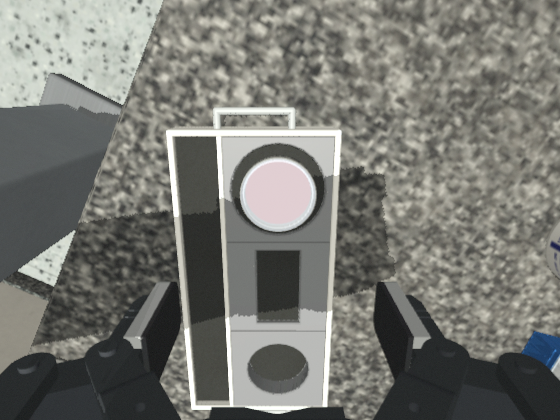

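The dish sits in its recess at (278,194). Next is the marker.

Call:
arm_command:
  series:
    - [-0.034, -0.016, 0, 0.044]
    - [-0.069, -0.032, 0, 0.089]
    - [-0.103, -0.048, 0, 0.133]
    - [-0.138, -0.064, 0, 0.178]
    - [-0.172, -0.08, 0, 0.222]
  hand: 0.05

```text
time: 17.0
ee_pos: [0.4554, 0.1728, 0.1847]
tcp_rot: [180.0, 0.0, 104.9]
wrist_force: [0.9, -0.6, 0.7]
opening: 0.0496
grasp_force: 0.0
```

Call:
arm_command:
  series:
    - [-0.037, -0.008, 0, 0.044]
    - [-0.074, -0.016, 0, 0.089]
    - [-0.112, -0.024, 0, 0.133]
    - [-0.149, -0.032, 0, 0.178]
    - [-0.186, -0.04, 0, 0.222]

```text
time: 17.5
ee_pos: [0.4649, -0.0173, 0.1848]
tcp_rot: [180.0, 0.0, 92.2]
wrist_force: [0.3, -0.3, -0.6]
opening: 0.0499
grasp_force: 0.0
```

Call:
arm_command:
  series:
    - [-0.038, 0, 0, 0.044]
    - [-0.076, 0, 0, 0.089]
    - [-0.114, 0, 0, 0.133]
    - [-0.152, 0.001, 0, 0.178]
    - [-0.19, 0.002, 0, 0.222]

```text
time: 18.0
ee_pos: [0.4745, -0.2071, 0.1847]
tcp_rot: [180.0, 0.0, 79.5]
wrist_force: [0.9, 0.5, 0.5]
opening: 0.0497
grasp_force: 0.0
```

Call:
arm_command:
  series:
    - [0, 0, 0.01, 0]
    - [0, 0, 0.02, 0]
    - [0, 0, 0.03, 0]
    - [0, 0, 0.03, 0]
    - [0, 0, 0.03, 0]

```text
time: 18.5
ee_pos: [0.4747, -0.2045, 0.1547]
tcp_rot: [-180.0, -0.0, 79.7]
wrist_force: [-0.2, 0.8, -0.9]
opening: 0.0497
grasp_force: 0.0
```

```bash
cat >> h.py <<'E'
def seg(C,mask,z,minpx=150):
    n,l,s,c=cv2.connectedComponentsWithStats(cv2.morphologyEx(mask.astype(np.uint8),cv2.MORPH_CLOSE,np.ones((5,5),np.uint8)))
    for i in range(1,n):
        if s[i,4]<minpx: continue
        W=np.array([ray(C,p,z)[:2] for p in np.argwhere(l==i)[:,::-1]]).astype(np.float32)*1000
        v=np.linalg.eigh(np.cov(W.T))[1][:,1]; q=(W-W.mean(0))@v; w=(W-W.mean(0))@[-v[1],v[0]]
        r=cv2.minAreaRect(W)
        print('px',np.round(c[i]),s[i,4],'mean',np.round(W.mean(0),1),'rect',np.round(r[0],1),np.round(r[1],1),'ax',round(np.degrees(np.arctan2(v[1],v[0]))%180,1))
E
python3 - <<'E'
from h import *
C=look('mk',["marker_mid","strip_mid"]); im=C[0]['color'].astype(int)
m=(im.min(2)>115)|(im[...,1]-im[...,2]>35); m[290:]=0
seg(C,m,.008,400)
E
```

```text
t 18.55 tcp [ 0.4749 -0.2047  0.1552] [180.    0.   79.7] open 0.0496 F [ 0.  -0.5 -0.5]
marker_mid [273. 193.] 0.84 [ 0.4725 -0.2014]
strip_mid [149. 300.] 0.7 [ 0.3473 -0.2783]
px [94. 29.] 1193 mean [371.8 -63.3] rect [377.6 -64.6] [58.2 26. ] ax 17.6
px [426.  95.] 3470 mean [ 596.4 -149.7] rect [ 596.1 -152.4] [ 40.3 126.5] ax 95.2
px [494.  31.] 765 mean [ 645.5 -114.5] rect [ 643.9 -114.7] [24.7 31.3] ax 121.8
px [306.  34.] 908 mean [516.2 -92.7] rect [517.2 -94.2] [20.4 37.9] ax 139.0
px [264.  45.] 604 mean [486.3 -94.3] rect [487.5 -92.4] [18.7 44.2] ax 158.5
px [500. 111.] 1038 mean [ 649.9 -169.4] rect [ 648.4 -174. ] [44.5 37.2] ax 153.1
px [252. 216.] 5053 mean [ 451.2 -218.7] rect [ 430.  -203.7] [147.3 117.8] ax 50.3
px [ 34. 207.] 8573 mean [ 282.1 -179.7] rect [ 278.4 -173.9] [104.1  90.4] ax 75.9
px [512. 223.] 12069 mean [ 659.3 -261.7] rect [ 642.7 -259.9] [108.1 146. ] ax 103.7
px [442. 274.] 653 mean [ 601.  -297.2] rect [ 601.  -298.7] [57.9 26.6] ax 21.5
```

View pics/mk.png

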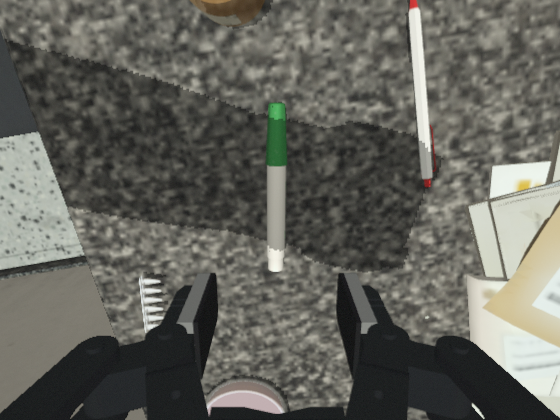

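The marker spans (277,103) to (276,270), lined up with the tool. The pen to its right is well clear, so I grip.

Call:
arm_command:
  series:
    - [0.003, -0.001, 0.035, 0]
    - [0.003, -0.001, 0.07, 0]
    - [0.003, -0.001, 0.105, 0]
    - [0.003, -0.001, 0.135, 0]
    - [0.003, -0.001, 0.148, 0]

```text
time: 19.15
ee_pos: [0.4731, -0.2017, 0.0044]
tcp_rot: [-179.8, -0.0, 79.6]
wrist_force: [0.1, 0.2, -0.0]
opening: 0.0499
grasp_force: 0.0
```

Call:
arm_command:
  series:
    - [0, 0, 0, 0]
    - [0, 0, 0, 0]
    - [0, 0, 0, 0]
    - [0, 0, 0, 0]
    - [0, 0, 0, 0]

```text
time: 19.65
ee_pos: [0.4748, -0.2026, 0.0077]
tcp_rot: [179.9, 0.0, 79.6]
wrist_force: [0.2, 0.1, 0.3]
opening: 0.0499
grasp_force: 0.0
```

Call:
arm_command:
  series:
    - [0, 0, 0, 0]
    - [0, 0, 0, 0]
    - [0, 0, 0, 0]
    - [0, 0, 0, 0]
    - [0, 0, 0, 0]
  hand: 0.005

```text
time: 20.15
ee_pos: [0.4745, -0.2024, 0.007]
tcp_rot: [180.0, 0.0, 79.6]
wrist_force: [0.2, -0.0, 2.9]
opening: 0.0139
grasp_force: 29.5
```

Call:
arm_command:
  series:
    - [0, 0, -0.005, 0]
    - [0, 0, -0.03, 0]
    - [0, 0, -0.07, 0]
    - [0, 0, -0.11, 0]
    - [0, 0, -0.15, 0]

```text
time: 20.65
ee_pos: [0.4739, -0.2022, 0.1584]
tcp_rot: [-180.0, -0.0, 79.6]
wrist_force: [1.1, -1.0, -0.5]
opening: 0.0137
grasp_force: 29.3
```

Call:
arm_command:
  series:
    - [0, 0, -0.02, 0]
    - [0, 0, -0.02, 0]
    - [0, 0, -0.02, 0]
    - [0, 0, -0.02, 0]
    - [0, 0, -0.02, 0]

```text
time: 21.15
ee_pos: [0.4737, -0.2022, 0.1754]
tcp_rot: [-179.9, -0.0, 79.6]
wrist_force: [0.1, -0.4, 0.5]
opening: 0.0138
grasp_force: 29.3
```

```bash
python3 pl.py .430 .255 .18 117.7
```

```text
call 1 row inc [0.0294, -0.0084, -0.0003, -0.0444] end [0.147, -0.042, -0.002, -0.222]
call 2 row inc [0.0306, -0.0017, -0.0003, -0.0444] end [0.153, -0.009, -0.002, -0.222]
call 3 row inc [0.0302, 0.0051, -0.0003, -0.0444] end [0.151, 0.025, -0.002, -0.222]
```

Call:
arm_command:
  series:
    - [0.029, -0.008, 0, -0.044]
    - [0.059, -0.017, 0, -0.089]
    - [0.088, -0.025, 0, -0.133]
    - [0.118, -0.034, 0, -0.178]
    - [0.147, -0.042, 0, -0.222]

```text
time: 21.65
ee_pos: [0.4589, -0.049, 0.176]
tcp_rot: [-179.9, -0.0, 92.4]
wrist_force: [0.1, -0.5, -0.6]
opening: 0.0135
grasp_force: 29.3
```

Call:
arm_command:
  series:
    - [0.031, -0.002, 0, -0.044]
    - [0.061, -0.004, 0, -0.089]
    - [0.092, -0.005, 0, -0.133]
    - [0.122, -0.007, 0, -0.178]
    - [0.153, -0.009, 0, -0.222]

```text
time: 22.15
ee_pos: [0.4438, 0.1034, 0.176]
tcp_rot: [-179.9, 0.0, 105.1]
wrist_force: [0.3, -0.2, -0.4]
opening: 0.014
grasp_force: 29.3
```

Call:
arm_command:
  series:
    - [0.03, 0.005, 0, -0.044]
    - [0.06, 0.01, 0, -0.089]
    - [0.091, 0.015, 0, -0.133]
    - [0.121, 0.02, 0, -0.178]
    - [0.151, 0.025, 0, -0.222]

```text
time: 22.65
ee_pos: [0.4289, 0.2557, 0.1759]
tcp_rot: [-179.9, 0.0, 117.8]
wrist_force: [0.2, 0.4, -0.5]
opening: 0.0137
grasp_force: 29.3
```

Call:
arm_command:
  series:
    - [0, 0, 0.02, 0]
    - [0, 0, 0.04, 0]
    - [0, 0, 0.06, 0]
    - [0, 0, 0.07, 0]
    - [0, 0, 0.07, 0]

```text
time: 23.15
ee_pos: [0.4286, 0.2541, 0.105]
tcp_rot: [-179.8, 0.0, 117.7]
wrist_force: [-0.2, 0.1, -0.1]
opening: 0.0136
grasp_force: 29.3
```

Run:
```python
from h import *
C=look('mk2',["channel","dish_insert_hole0","strip_insert_hole0"])
print(proj(C,[.429,.255,.028]).round(),bot.get_obs()['grasp_force'])
```

```text
t 23.2 tcp [0.4291 0.2543 0.1063] [-179.9    0.   117.7] open 0.014 F [ 0.5 -0.2  0.1]
strip_insert_hole0 [383. 222.] 0.59 [0.4862 0.2875]
[277. 225.] 29.29326767796681
```

View pics/mk2.png

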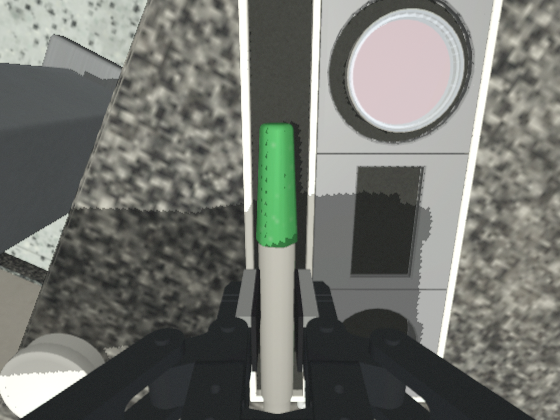

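The marker is held by its barrel over the channel, with the channel centre near column 281 and the marker at 277. I shift 2 mm and lower it.

Call:
arm_command:
  series:
    - [0, 0.002, 0.02, 0]
    - [0, 0.002, 0.04, 0]
    - [0, 0.002, 0.055, 0]
    - [0, 0.002, 0.065, 0]
    - [0, 0.002, 0.07, 0]

```text
time: 23.85
ee_pos: [0.4311, 0.2555, 0.0362]
tcp_rot: [-180.0, 0.0, 117.7]
wrist_force: [-0.4, -1.2, -0.2]
opening: 0.0141
grasp_force: 29.3
```

Call:
arm_command:
  series:
    - [0, 0, 0.003, 0]
    - [0, 0, 0.006, 0]
    - [0, 0, 0.006, 0]
    - [0, 0, 0.006, 0]
    - [0, 0, 0.006, 0]

```text
time: 24.35
ee_pos: [0.4315, 0.2557, 0.0312]
tcp_rot: [180.0, -0.0, 117.7]
wrist_force: [0.1, 0.1, -0.3]
opening: 0.0137
grasp_force: 29.3
```

Call:
arm_command:
  series:
    - [0, 0, 0, 0]
    - [0, 0, 0, 0]
    - [0, 0, 0, 0]
    - [0, 0, 0, 0]
    - [0, 0, 0, 0]
  hand: 0.03

```text
time: 24.85
ee_pos: [0.4312, 0.2556, 0.0308]
tcp_rot: [-180.0, 0.0, 117.7]
wrist_force: [-0.9, 0.3, -0.9]
opening: 0.0301
grasp_force: 0.0
```

Call:
arm_command:
  series:
    - [0, 0, -0.01, 0]
    - [0, 0, -0.04, 0]
    - [0, 0, -0.08, 0]
    - [0, 0, -0.12, 0]
    - [0, 0, -0.15, 0]

```text
time: 25.35
ee_pos: [0.4315, 0.2557, 0.1843]
tcp_rot: [179.8, -0.0, 117.7]
wrist_force: [0.5, 0.1, -0.6]
opening: 0.03
grasp_force: 0.0
```

Call:
arm_command:
  series:
    - [0, 0, 0, 0]
    - [0, 0, 0, 0]
    - [0, 0, 0, 0]
    - [0, 0, 0, 0]
    - [0, 0, 0, 0]

```text
time: 25.85
ee_pos: [0.4309, 0.2554, 0.1799]
tcp_rot: [-179.9, 0.0, 117.7]
wrist_force: [-0.1, 0.2, -0.2]
opening: 0.0298
grasp_force: 0.0
```

Run:
```python
from h import *
C=look('mk3',["marker_mid","channel"],z=.028)
plan([.350,-.282,.18],80)
```

```text
t 25.9 tcp [0.431  0.2554 0.1801] [-179.9    0.   117.7] open 0.0298 F [ 0.1  0.1 -0.1]
marker_mid [275. 193.] 0.58 [0.43   0.2559]
marker_mid [274. 189.] 0.41 [0.4281 0.2583]
channel [276. 191.] 0.77 [0.4303 0.2581]
call 1 row inc [-0.0292, -0.0215, 0.0, 0.0439] end [-0.146, -0.107, 0.0, 0.22]
call 2 row inc [-0.0332, -0.0146, 0.0, 0.0439] end [-0.166, -0.073, 0.0, 0.22]
call 3 row inc [-0.0356, -0.007, 0.0, 0.0439] end [-0.178, -0.035, 0.0, 0.22]
```

View pics/mk3.png

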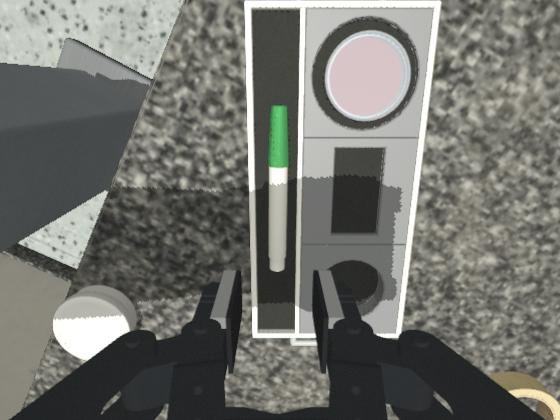

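The marker lies in the channel at (278,190). Next is the strip.

Call:
arm_command:
  series:
    - [-0.029, -0.021, 0, 0.044]
    - [-0.058, -0.043, 0, 0.088]
    - [-0.088, -0.064, 0, 0.132]
    - [-0.117, -0.086, 0, 0.176]
    - [-0.146, -0.107, 0, 0.22]
  hand: 0.05

```text
time: 26.5
ee_pos: [0.4039, 0.0753, 0.1807]
tcp_rot: [180.0, 0.0, 105.0]
wrist_force: [0.3, 0.1, 1.0]
opening: 0.05
grasp_force: 0.0
```

Call:
arm_command:
  series:
    - [-0.033, -0.015, 0, 0.044]
    - [-0.066, -0.029, 0, 0.088]
    - [-0.1, -0.044, 0, 0.132]
    - [-0.133, -0.058, 0, 0.176]
    - [-0.166, -0.073, 0, 0.22]

```text
time: 27.0
ee_pos: [0.3769, -0.1041, 0.1809]
tcp_rot: [180.0, 0.0, 92.4]
wrist_force: [0.5, 0.2, -0.3]
opening: 0.0501
grasp_force: 0.0
```

Call:
arm_command:
  series:
    - [-0.036, -0.007, 0, 0.044]
    - [-0.071, -0.014, 0, 0.088]
    - [-0.107, -0.021, 0, 0.132]
    - [-0.142, -0.028, 0, 0.176]
    - [-0.178, -0.035, 0, 0.22]

```text
time: 27.5
ee_pos: [0.3497, -0.2836, 0.1808]
tcp_rot: [180.0, 0.0, 79.8]
wrist_force: [0.4, 0.1, 0.9]
opening: 0.0496
grasp_force: 0.0
```

Call:
arm_command:
  series:
    - [0, 0, 0.02, 0]
    - [0, 0, 0.04, 0]
    - [0, 0, 0.06, 0]
    - [0, 0, 0.06, 0]
    - [0, 0, 0.06, 0]

```text
time: 28.0
ee_pos: [0.3501, -0.282, 0.1211]
tcp_rot: [-180.0, -0.0, 79.9]
wrist_force: [0.2, 0.5, 0.5]
opening: 0.0501
grasp_force: 0.0
```

Run:
```python
from h import *
C=look('st',["strip_mid"])
```

```text
t 28.05 tcp [ 0.3504 -0.2822  0.1218] [180.    0.   79.9] open 0.0504 F [ 0.3  0.2 -0.2]
strip_mid [274. 206.] 0.74 [ 0.3487 -0.2797]
```

View pics/st.png

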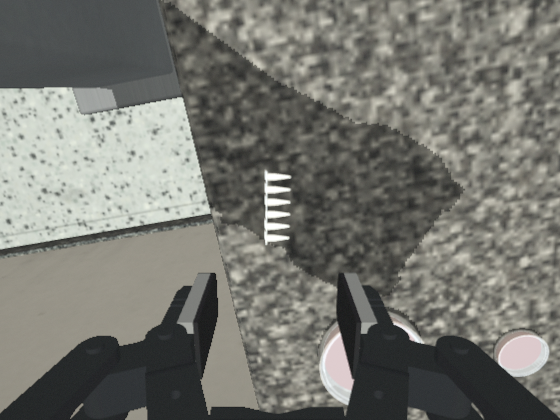

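The strip lies at columns 265–291, rows 171–244, aligned with the tool. I grip it.

Call:
arm_command:
  series:
    - [0.002, 0, 0.03, 0]
    - [0.002, 0, 0.06, 0]
    - [0.002, 0, 0.09, 0]
    - [0.002, 0, 0.11, 0]
    - [0.002, 0, 0.114, 0]

```text
time: 28.6
ee_pos: [0.35, -0.2796, 0.0056]
tcp_rot: [-179.9, -0.1, 79.9]
wrist_force: [-0.2, 0.6, -0.2]
opening: 0.0503
grasp_force: 0.0
```

Call:
arm_command:
  series:
    - [0, 0, 0.002, 0]
    - [0, 0, 0.004, 0]
    - [0, 0, 0.006, 0]
    - [0, 0, 0.006, 0]
    - [0, 0, 0.006, 0]

```text
time: 29.1
ee_pos: [0.3508, -0.2804, 0.0013]
tcp_rot: [180.0, 0.0, 79.9]
wrist_force: [-0.6, 0.1, 0.8]
opening: 0.0497
grasp_force: 0.0
```

Call:
arm_command:
  series:
    - [0, 0, 0, 0]
    - [0, 0, 0, 0]
    - [0, 0, 0, 0]
    - [0, 0, 0, 0]
    - [0, 0, 0, 0]
  hand: 0.01

```text
time: 29.6
ee_pos: [0.3507, -0.2803, 0.0011]
tcp_rot: [180.0, 0.0, 79.9]
wrist_force: [-1.1, -0.0, 3.9]
opening: 0.0208
grasp_force: 30.0
```

Call:
arm_command:
  series:
    - [0, 0, -0.005, 0]
    - [0, 0, -0.03, 0]
    - [0, 0, -0.07, 0]
    - [0, 0, -0.11, 0]
    - [0, 0, -0.15, 0]

```text
time: 30.1
ee_pos: [0.3502, -0.2798, 0.1523]
tcp_rot: [-180.0, -0.0, 79.9]
wrist_force: [1.4, -0.7, -0.2]
opening: 0.0212
grasp_force: 29.5
```

Call:
arm_command:
  series:
    - [0, 0, -0.02, 0]
    - [0, 0, -0.03, 0]
    - [0, 0, -0.03, 0]
    - [0, 0, -0.03, 0]
    - [0, 0, -0.03, 0]

```text
time: 30.6
ee_pos: [0.3501, -0.2797, 0.1792]
tcp_rot: [-179.9, -0.1, 79.9]
wrist_force: [-0.0, -0.0, -0.3]
opening: 0.0213
grasp_force: 29.5
```

```bash
python3 pl.py .488 .286 .18 117.7
```

```text
call 1 row inc [0.0387, 0.0025, -0.0001, -0.044] end [0.194, 0.012, -0.0, -0.22]
call 2 row inc [0.0373, 0.0108, -0.0001, -0.044] end [0.186, 0.054, -0.0, -0.22]
call 3 row inc [0.034, 0.0187, -0.0001, -0.044] end [0.17, 0.094, -0.0, -0.22]
```

Call:
arm_command:
  series:
    - [0.039, 0.002, 0, -0.044]
    - [0.077, 0.005, 0, -0.088]
    - [0.116, 0.007, 0, -0.132]
    - [0.155, 0.01, 0, -0.176]
    - [0.193, 0.012, 0, -0.22]

```text
time: 31.1
ee_pos: [0.3958, -0.0906, 0.1797]
tcp_rot: [-179.9, -0.0, 92.6]
wrist_force: [1.5, -0.8, -0.1]
opening: 0.0209
grasp_force: 29.5
```

Call:
arm_command:
  series:
    - [0.037, 0.011, 0, -0.044]
    - [0.075, 0.022, 0, -0.088]
    - [0.112, 0.032, 0, -0.132]
    - [0.149, 0.043, 0, -0.176]
    - [0.186, 0.054, 0, -0.22]

```text
time: 31.6
ee_pos: [0.4416, 0.0976, 0.1797]
tcp_rot: [-179.9, -0.0, 105.2]
wrist_force: [0.7, -0.7, 0.3]
opening: 0.0212
grasp_force: 29.5
```

Call:
arm_command:
  series:
    - [0.034, 0.019, 0, -0.044]
    - [0.068, 0.037, 0, -0.088]
    - [0.102, 0.056, 0, -0.132]
    - [0.136, 0.075, 0, -0.176]
    - [0.17, 0.094, 0, -0.22]

```text
time: 32.1
ee_pos: [0.488, 0.2861, 0.1794]
tcp_rot: [-179.9, 0.0, 117.8]
wrist_force: [1.0, 0.4, -0.0]
opening: 0.0209
grasp_force: 29.5
```

Call:
arm_command:
  series:
    - [0, 0, 0.02, 0]
    - [0, 0, 0.04, 0]
    - [0, 0, 0.06, 0]
    - [0, 0, 0.06, 0]
    - [0, 0, 0.06, 0]

```text
time: 32.6
ee_pos: [0.4879, 0.2843, 0.1203]
tcp_rot: [-179.9, 0.0, 117.7]
wrist_force: [-0.6, -1.0, -0.5]
opening: 0.021
grasp_force: 29.5
```

Run:
```python
from h import *
C=look('st2',["strip_insert_hole0","strip_mid"])
print(bot.get_obs()['grasp_force'],to([.488,.285,.0245],117.7))
```

```text
t 32.65 tcp [0.4883 0.2845 0.1212] [180.   -0.  117.7] open 0.0206 F [-0.4  0.4 -0.4]
strip_insert_hole0 [278. 213.] 0.81 [0.488  0.2883]
strip_insert_hole0 [274. 295.] 0.58 [0.5138 0.2333]
strip_mid [275. 298.] 0.57 [0.5217 0.2189]
29.54940140247345 ([0.0006, -0.0007, 0.0974], np.float64(0.0))
```

View pics/st2.png

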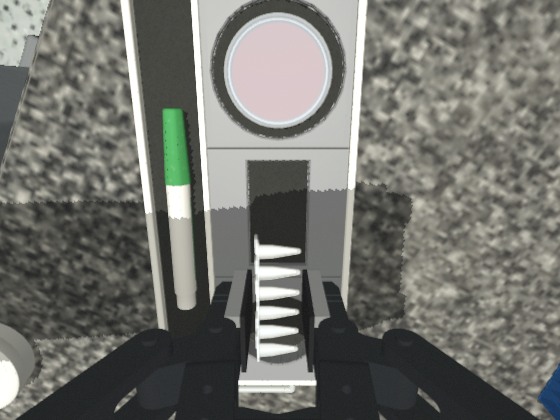

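The strip is held at (278,298) and its recess is at (278,212), in line. I lower it.

Call:
arm_command:
  series:
    - [0.001, 0, 0.02, 0]
    - [0.001, 0, 0.04, 0]
    - [0.001, 0, 0.06, 0]
    - [0.001, 0, 0.075, 0]
    - [0.001, 0, 0.083, 0]

```text
time: 33.25
ee_pos: [0.4877, 0.2854, 0.037]
tcp_rot: [-180.0, 0.0, 117.7]
wrist_force: [-0.7, -0.1, -0.3]
opening: 0.0209
grasp_force: 29.5
```

Call:
arm_command:
  series:
    - [0, 0, 0.004, 0]
    - [0, 0, 0.008, 0]
    - [0, 0, 0.011, 0]
    - [0, 0, 0.013, 0]
    - [0, 0, 0.013, 0]

```text
time: 33.75
ee_pos: [0.4879, 0.2855, 0.0248]
tcp_rot: [180.0, 0.0, 117.7]
wrist_force: [0.6, -0.1, -0.2]
opening: 0.0211
grasp_force: 29.5
```

Call:
arm_command:
  series:
    - [0, 0, 0, 0]
    - [0, 0, 0, 0]
    - [0, 0, 0, 0]
    - [0, 0, 0, 0]
    - [0, 0, 0, 0]
  hand: 0.033

```text
time: 34.25
ee_pos: [0.4878, 0.2855, 0.0248]
tcp_rot: [-180.0, -0.0, 117.7]
wrist_force: [0.3, -0.3, -1.3]
opening: 0.0273
grasp_force: 29.1
```

Call:
arm_command:
  series:
    - [0, 0, -0.01, 0]
    - [0, 0, -0.04, 0]
    - [0, 0, -0.08, 0]
    - [0, 0, -0.12, 0]
    - [0, 0, -0.15, 0]

```text
time: 34.75
ee_pos: [0.4883, 0.2857, 0.1785]
tcp_rot: [179.8, -0.0, 117.7]
wrist_force: [0.0, 0.5, -0.6]
opening: 0.0332
grasp_force: 0.0
```

Call:
arm_command:
  series:
    - [0, 0, -0.03, 0]
    - [0, 0, -0.03, 0]
    - [0, 0, -0.03, 0]
    - [0, 0, -0.03, 0]
    - [0, 0, -0.03, 0]

```text
time: 35.25
ee_pos: [0.4875, 0.2853, 0.2037]
tcp_rot: [-179.9, 0.0, 117.7]
wrist_force: [-0.2, 0.2, -0.3]
opening: 0.0328
grasp_force: 0.0
```

Run:
```python
from h import *
C=look('st3',["strip_insert_hole0"]); look(None,["strip_mid"],.029)
plan([.600,.044,.20],94)
```

```text
t 35.3 tcp [0.4875 0.2853 0.2038] [-179.9    0.   117.7] open 0.0334 F [-0.3 -0.5  0.3]
strip_insert_hole0 [277. 184.] 0.67 [0.4872 0.2882]
t 35.4 tcp [0.4876 0.2854 0.2041] [-179.9    0.   117.7] open 0.0329 F [ 0.1 -0.4 -0.5]
strip_mid [276. 277.] 0.57 [0.5285 0.2086]
call 1 row inc [-0.0266, -0.0013, 0.0004, 0.0414] end [-0.133, -0.006, 0.002, 0.207]
call 2 row inc [-0.0263, 0.0042, 0.0004, 0.0414] end [-0.131, 0.021, 0.002, 0.207]
```

Run:
```python
from h import *
C=look('st4',[]); 
for n,f in (('strip_mid','find_in'),('strip_mid','mark_of'),('slim_bottle_mid','mark_of')):
    for r in getattr(bot,f)('wrist',n)[:4]: print(n,f,np.round(r['location']),round(r['confidence'],2))
im=C[0]['color']; g=cv2.cvtColor(im,cv2.COLOR_BGR2GRAY)
# rectified case view, text map 3mm cells: rows along row dir (+-45mm), cols across (+-24mm) round strip recess
a=np.radians(117.7); v=np.array([np.cos(a),np.sin(a)]); u=np.array([np.sin(a),-np.cos(a)])
for s in range(42,-43,-4):
    print('%4d '%s,' '.join('%3d'%g[tuple(np.round(proj(C,[*(np.array([.488,.286])+v*s/1e3+u*q/1e3),.028])).astype(int)[::-1])] for q in range(-27,28,3)))
```

```text
t 35.5 tcp [0.4877 0.2854 0.2044] [-180.     0.   117.7] open 0.0328 F [ 0.   0.4 -0.1]
strip_mid find_in [272. 189.] 0.67
strip_mid mark_of [273. 187.] 0.89
  42  200 199 199 199 199 200 199 198 199 199 198 199 198 198 198 198 197 197 198
  38  199 199 199 177 184 185 178 185 186 177 178 185 176 176 185 183 180 197 197
  34  199 199 199  93  70  74  69  72  73  70  71  68  70  73  72  70 165 196 197
  30  198 198 199  85  71  71  70  71  72  72  69  72  71  70  73  71 164 196 196
  26  198 198 198 104  72  71  72  76  72  73  70  72  70  70  70  71 172 196 196
  22  198 197 197 107  74  71  74 254 253 250 234 199 142  70  71  75 172 195 194
  18  197 196 196 114  73  71  72 241 110 103  69  72  73  71  71  73 181 195 195
  14  196 196 197 139  74  74  70 213 164 144  76  43  73  73  72  70 180 195 195
  10  196 195 195 141  73  73  72 236 241 235 211 178 103  71  49  45 108 116 115
   6  195 195 195  96  75  73  58 155  42  44  44  46  46  44  46  45 111 116 115
   2  194 194 174 108  64  44  66 244 255 255 254 249 211  44  44  41 101 116 116
  -2  116 116 116  59  44  43  44 145  4
[... 161 characters left out ...]
 126  82  46  45  46  43  45  44 102 114 116
 -14  114 115 114  63  44  45 138 204 192 169  93  44  46  46  46  46 105 115 114
 -18  115 115 115  62  45  43  61 230 225 212 145  85  45  42  43  42 106 113 114
 -22  115 116 115  74  45  42 151 138  79  51  43  45  47  44  44  47 106 114 114
 -26  115 113 113  72  44  43 159 254 255 254 254 248 208  43  44  45 108 116 116
 -30  115 115 114  72  44  45  46  45  44  45  43  42  44  43  45  46 111 115 114
 -34  116 114 114  87  75  76  74  74  76  76  76  75  76  74  75  75 109 114 114
 -38  115 114 115 113 115 114 114 115 114 113 113 116 114 115 114 114 114 115 114
 -42  114 114 114 114 114 114 113 113 114 114 114 114 114 114 115 114 115 115 114
```

The strip lies flat in its recess, within about 3 mm of centre. Next is the bottle, after checking clearance to the tape ring and other things near it.

Run:
```python
from h import *
C=cam('top')
for p in ((232,38),(200,20),(265,20)): print(np.round(ray(C,np.array(p)/2.1+[110,120],.02)[:2],3))
for z in (.0,.0495): print(ray(C,[258,162],z)[:2].round(3))
plan([.641,.044,.20],70)
```

```text
[0.711 0.145]
[0.734 0.187]
[0.735 0.104]
[0.652 0.045]
[0.639 0.043]
call 1 row inc [-0.0285, 0.0023, 0.0005, 0.0833] end [-0.143, 0.012, 0.002, 0.416]
call 2 row inc [-0.0251, 0.0137, 0.0005, 0.0833] end [-0.126, 0.068, 0.002, 0.416]
```

Call:
arm_command:
  series:
    - [-0.028, 0.002, 0, 0.083]
    - [-0.057, 0.005, 0, 0.166]
    - [-0.086, 0.007, 0, 0.25]
    - [-0.114, 0.009, 0, 0.333]
    - [-0.143, 0.012, 0, 0.416]
  hand: 0.085

```text
time: 36.2
ee_pos: [0.5655, 0.1635, 0.2049]
tcp_rot: [180.0, -0.0, 93.7]
wrist_force: [0.3, -0.3, -0.3]
opening: 0.0845
grasp_force: 0.0
```

Call:
arm_command:
  series:
    - [-0.025, 0.014, 0, 0.083]
    - [-0.05, 0.027, 0, 0.166]
    - [-0.075, 0.041, 0, 0.25]
    - [-0.1, 0.055, 0, 0.333]
    - [-0.126, 0.068, 0, 0.416]

```text
time: 36.7
ee_pos: [0.642, 0.0424, 0.2047]
tcp_rot: [180.0, -0.0, 69.9]
wrist_force: [-0.5, 1.7, -0.8]
opening: 0.0847
grasp_force: 0.0
```

Call:
arm_command:
  series:
    - [0, 0, 0, 0]
    - [0, 0, 0, 0]
    - [0, 0, 0, 0]
    - [0, 0, 0, 0]
    - [0, 0, 0, 0]

```text
time: 37.2
ee_pos: [0.6411, 0.0442, 0.2051]
tcp_rot: [180.0, -0.0, 70.1]
wrist_force: [0.0, 0.3, -0.6]
opening: 0.0849
grasp_force: 0.0
```

Run:
```python
from h import *
C=look('bt',['slim_bottle_mid']); im=C[0]['color'].astype(int)
seg(C,im[...,1]-im[...,2]>35,.097,150)
print(to([.641,.044,.034]))
```

```text
t 37.25 tcp [0.6412 0.0441 0.205 ] [180.   -0.   70.1] open 0.0853 F [-0.1 -0.  -0.1]
slim_bottle_mid [280. 193.] 0.87 [0.644  0.0439]
px [278. 205.] 929 mean [643.7  48.3] rect [643.7  48.5] [25.4 21.6] ax 65.6
([-0.0001, -0.0003, 0.171], 0)
```

Call:
arm_command:
  series:
    - [0.001, 0.001, 0.02, 0]
    - [0.002, 0.0015, 0.05, 0]
    - [0.002, 0.0015, 0.08, 0]
    - [0.002, 0.0015, 0.11, 0]
    - [0.002, 0.0015, 0.14, 0]

```text
time: 37.8
ee_pos: [0.6433, 0.0451, 0.0637]
tcp_rot: [180.0, -0.0, 70.1]
wrist_force: [0.6, 1.0, -1.1]
opening: 0.085
grasp_force: 0.0
```

Call:
arm_command:
  series:
    - [0, 0, 0.01, 0]
    - [0, 0, 0.02, 0]
    - [0, 0, 0.027, 0]
    - [0, 0, 0.032, 0]
    - [0, 0, 0.032, 0]

```text
time: 38.3
ee_pos: [0.6437, 0.0448, 0.033]
tcp_rot: [180.0, -0.0, 70.1]
wrist_force: [-0.2, 0.4, 0.5]
opening: 0.0847
grasp_force: 0.0
```

Call:
arm_command:
  series:
    - [0, 0, 0, 0]
    - [0, 0, 0, 0]
    - [0, 0, 0, 0]
    - [0, 0, 0, 0]
    - [0, 0, 0, 0]
  hand: 0.03
  grip_force: 30

```text
time: 38.8
ee_pos: [0.6439, 0.0447, 0.0335]
tcp_rot: [179.9, -0.0, 70.1]
wrist_force: [-0.2, -0.2, 4.7]
opening: 0.0407
grasp_force: 30.8
```

Call:
arm_command:
  series:
    - [0, 0, 0, 0]
    - [0, 0, -0.005, 0]
    - [0, 0, -0.02, 0]
    - [0, 0, -0.04, 0]
    - [0, 0, -0.06, 0]

```text
time: 39.3
ee_pos: [0.6433, 0.0448, 0.0941]
tcp_rot: [-180.0, 0.0, 70.1]
wrist_force: [0.6, 0.5, -0.9]
opening: 0.0407
grasp_force: 30.4
```

Call:
arm_command:
  series:
    - [0, 0, -0.02, 0]
    - [0, 0, -0.04, 0]
    - [0, 0, -0.06, 0]
    - [0, 0, -0.06, 0]
    - [0, 0, -0.06, 0]

```text
time: 39.8
ee_pos: [0.6436, 0.0448, 0.153]
tcp_rot: [180.0, -0.0, 70.1]
wrist_force: [-0.4, 0.5, -0.4]
opening: 0.0408
grasp_force: 30.4
```

```bash
python3 pl.py .5305 .207 .15 100
```

```text
call 1 row inc [0.0228, -0.0323, 0.0006, -0.1045] end [0.114, -0.162, 0.003, -0.523]
```

Call:
arm_command:
  series:
    - [0.006, -0.008, 0, 0]
    - [0.018, -0.025, 0, 0]
    - [0.034, -0.048, 0, 0]
    - [0.05, -0.071, 0, 0]
    - [0.066, -0.094, 0, 0]

```text
time: 40.3
ee_pos: [0.576, 0.14, 0.1514]
tcp_rot: [-179.9, 0.1, 70.1]
wrist_force: [-0.2, 0.4, -1.2]
opening: 0.0407
grasp_force: 30.4
```

Call:
arm_command:
  series:
    - [0.016, -0.023, 0, 0]
    - [0.03, -0.042, 0, 0]
    - [0.04, -0.057, 0, 0]
    - [0.046, -0.065, 0, 0]
    - [0.048, -0.068, 0, 0]

```text
time: 40.8
ee_pos: [0.5294, 0.2079, 0.1524]
tcp_rot: [-180.0, 0.0, 70.1]
wrist_force: [0.7, -0.2, -1.5]
opening: 0.0407
grasp_force: 30.4
```

Call:
arm_command:
  series:
    - [0, 0, 0, 0]
    - [0, 0, 0, 0]
    - [0, 0, 0, 0]
    - [0, 0, 0, 0]
    - [0, 0, 0, 0]

```text
time: 41.3
ee_pos: [0.5303, 0.2068, 0.1527]
tcp_rot: [-180.0, 0.0, 70.0]
wrist_force: [0.9, -0.2, 0.3]
opening: 0.0412
grasp_force: 30.4
```

Run:
```python
from h import *
C=look('bt2',['bottle_insert_hole0','slim_bottle_mid','strip_insert_hole0'])
print(proj(C,[.5305,.207,.028]).round(),to([.5305,.207,.0435]))
D=cam('top')
for t in ('bottle_insert_hole0','slim_bottle_mid'):
    for r in bot.mark_of('top',t)[:2]: print(t,r)
```

```text
t 41.35 tcp [0.5302 0.2069 0.1527] [-180.    0.   70.] open 0.0406 F [-0.1 -0.6 -0.9]
bottle_insert_hole0 [276. 205.] 0.57 [0.5297 0.2069]
slim_bottle_mid [278. 313.] 0.64 [0.5044 0.1324]
strip_insert_hole0 [181. 121.] 0.8 [0.4889 0.2856]
[276. 204.] ([0.0, 0.0004, 0.1093], 0)
bottle_insert_hole0 {'location': [196.0, 203.9], 'confidence': 0.71}
slim_bottle_mid {'location': [185.1, 194.1], 'confidence': 0.5}
```

View pics/bt2.png

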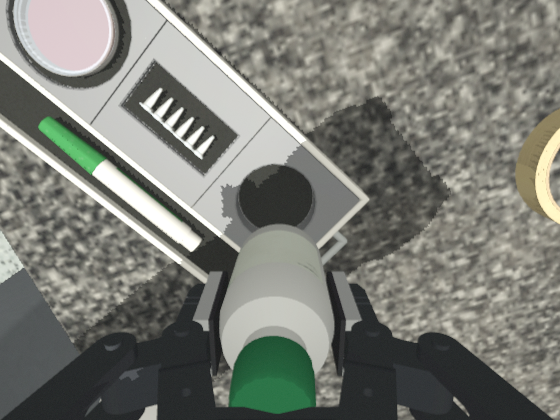

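Everything else is placed. The bottle is upright over the socket at (276,200), so I lower it and release.

Call:
arm_command:
  series:
    - [0, 0, 0.015, 0]
    - [0, 0, 0.035, 0]
    - [0, 0, 0.055, 0]
    - [0, 0, 0.07, 0]
    - [0, 0, 0.08, 0]

```text
time: 42.15
ee_pos: [0.5294, 0.2069, 0.0707]
tcp_rot: [-179.9, 0.1, 70.1]
wrist_force: [-1.4, 0.6, -0.7]
opening: 0.0406
grasp_force: 30.4
```

Call:
arm_command:
  series:
    - [0, 0, 0.008, 0]
    - [0, 0, 0.016, 0]
    - [0, 0, 0.022, 0]
    - [0, 0, 0.026, 0]
    - [0, 0, 0.0285, 0]

```text
time: 42.65
ee_pos: [0.5302, 0.2072, 0.0441]
tcp_rot: [180.0, -0.0, 70.1]
wrist_force: [0.1, 0.2, -0.8]
opening: 0.0406
grasp_force: 30.4
```

Call:
arm_command:
  series:
    - [0, 0, 0, 0]
    - [0, 0, 0, 0]
    - [0, 0, 0, 0]
    - [0, 0, 0, 0]
    - [0, 0, 0, 0]

```text
time: 43.15
ee_pos: [0.5302, 0.2072, 0.0445]
tcp_rot: [180.0, -0.0, 70.1]
wrist_force: [-0.3, -0.3, -0.7]
opening: 0.0407
grasp_force: 30.4
```

Call:
arm_command:
  series:
    - [0, 0, 0, 0]
    - [0, 0, 0, 0]
    - [0, 0, 0, 0]
    - [0, 0, 0, 0]
    - [0, 0, 0, 0]
  hand: 0.08

```text
time: 43.65
ee_pos: [0.5301, 0.2072, 0.0443]
tcp_rot: [180.0, -0.0, 70.1]
wrist_force: [-0.1, -0.6, -0.0]
opening: 0.0804
grasp_force: 0.0
```

Call:
arm_command:
  series:
    - [0, 0, -0.015, 0]
    - [0, 0, -0.04, 0]
    - [0, 0, -0.07, 0]
    - [0, 0, -0.1, 0]
    - [0, 0, -0.13, 0]

```text
time: 44.15
ee_pos: [0.53, 0.2072, 0.1768]
tcp_rot: [180.0, -0.0, 70.1]
wrist_force: [0.3, 0.9, -0.4]
opening: 0.08
grasp_force: 0.0
```

Call:
arm_command:
  series:
    - [0, 0, -0.04, 0]
    - [0, 0, -0.06, 0]
    - [0, 0, -0.06, 0]
    - [0, 0, -0.06, 0]
    - [0, 0, -0.06, 0]

```text
time: 44.65
ee_pos: [0.5297, 0.2071, 0.2334]
tcp_rot: [-179.9, 0.1, 70.1]
wrist_force: [0.6, 0.3, 1.4]
opening: 0.08
grasp_force: 0.0
```

Run:
```python
from h import *
C=look('fin',['slim_bottle_mid'],.0595); im=C[0]['color'].astype(int)
seg(C,im[...,1]-im[...,2]>35,.107,150)
for t,z in (('strip_mid',.0285),('dish_mid',.029),('marker_mid',.029),('bottle_insert_hole0',.028)):
    for r in bot.mark_of('wrist',t)[:2]: print(t,np.round(r['location']),round(r['confidence'],2),ray(C,r['location'],z)[:2].round(4))
T=cam('top')
for t in ('broad_bottle_mid','thin_pen_mid'):
    for r in bot.mark_of('top',t)[:1]: print(t,np.round(r['location']),r['confidence'],ray(T,r['location'],H[t])[:2].round(3))
```

```text
t 44.7 tcp [0.5297 0.207  0.2332] [-1.799e+02  1.000e-01  7.010e+01] open 0.0801 F [-0.   0.2  1. ]
slim_bottle_mid [277. 187.] 0.69 [0.5302 0.2077]
px [524.  28.] 190 mean [720.4 263.7] rect [719.5 263.7] [ 4.2 38. ] ax 101.2
px [118. 131.] 843 mean [443.9 294.5] rect [444.1 295.4] [12.8 35.8] ax 117.3
px [276. 199.] 816 mean [530.4 210.6] rect [530.6 210.5] [24.7 22.3] ax 64.4
strip_mid [199. 114.] 0.81 [0.4847 0.2866]
dish_mid [118.  41.] 0.78 [0.4451 0.3641]
marker_mid [155. 164.] 0.94 [0.4284 0.2589]
bottle_insert_hole0 [155. 162.] 0.71 [0.4288 0.2605]
broad_bottle_mid [295. 227.] 0.53 [ 0.471 -0.053]
thin_pen_mid [330. 184.] 0.52 [ 0.593 -0.147]
```

```bash
python3 -c "
from workcell import bot
print(bot.job_done())"
```

```text
the job is handed in; nothing more can be done
None
```

I packed the dish, slim bottle, tube strip and marker into their places and handed the job in at about 45 s. My last camera checks put all four within about 4 mm of centre and the broad bottle and pen where they started; the hand-in returned no verdict.

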